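Bring the red-capped screw jar round to the picking tray

ROBOT

A 6-joint arm with a two-finger parallel gripper is mounted at the origin on the work surface. World frame = base frame: x ahead of the robot, y to its left, z up, the work surface at z = 0. Lengths are in m, angles in rad, forces in N, time in s.
With the tool pointing down it reaches from about 0.275 to 0.825 m from the base axis. Payload 4.9 kg.
Tool frame: the origin (TCP) lies midway between the tips of the shut fingers; the grasp point (between the pads) lies 19 mm behind it (grip_point_offset is the distance from the TCP to the grasp point, in m); z points along the fingers, x is the direction in which the jaws open and shut, and the axes are right-handed (so a half turn about z gives the same grasp; the last joint's range is limited). The gripper opens to 85 mm and grips with 20 to 120 N. Pads are 22 mm wide; open, the fingers measure 114 mm over their backs; the gripper's body (76 mm by 85 mm) begins 54 mm behind the grasp point. The pads swing forward as they close: fully open they stand 13 mm farther back than shut.
Start: joints at [-1.463, 0.326, -0.193, 1.052, 0, 1.437], TCP at [0.132, -0.534, 0.231] pointing down, gripper open.
Joint ranges: [-2.65, 2.65], [-0.97, 1.79], [-1.3, 1.35], [-1.93, 2.1], [-1.47, 1.37], [-3.14, 3.14]. Speed limits (rad/s): [2.57, 2.57, 3.14, 3.14, 3.14, 3.14].

INTERFACE

Orientations are given as a rotation vector (axis times angle).
In Python, from cell import * gives the robot as it stands. Calls block until the motion is done:
- movep(position, orientation): joint-space move of the TCP to a pose.
- move_l(position, velocity=0.15, rot=None, until_force=None): straight line of the TCP; rot=None keeps the orientation; velocity is the mean speed in m/s. With until_force (N) it stops when the force on the tool has changed by that much, and returns True; else False.
- set_joints(angles): joint-space move.
- let_go() and grab(newtons=None): open the fingers fully, or close them until they stop; newtons is the grip in N (None keeps the last).
- sleep(seconds).
- ik(position, orientation): joint angles nearest the present ones, or None.
- get_state(): the state.
- grab_frame(name): name is "scene" or "side" or "wrist"; returns a dict with "img" (420x560x3 uint8, red, green, blue), "fx", "fy", "cx", "cy" (pixels), "cam_to_world" (4x4, takes a point from camera to world coordinates); the wrist camera has in their place "T_tool_cam" (4x4, takes a point from camera to tool coordinates, whose origin is the TCP and whose axes are the tool frame's). Camera axes: x right, y down, z forward; pixel columns grow to the right and rows downward; lengths in m; the calibration is good to about 2 mm. A picture is of the moment at which its call begins: read the wrist's pose just before it. There is no depth.
A pose or a line that the arm cannot do raises MotionError and nothing moves.
- sign_off(): hands the job in, once; it reports no verdict.
Trained networks look in the newest picture that a camera, given by its name, has taken for a name from the list of things; names that differ only in an ending like _2 or _b are one class to them, and where a whole thing is asked for, a point or a joint stands for the part that bears it (a point fixed in the world has none). Each returns a list of dicts, best first, with "score" (0 to 1); they miss things now and then, are a little off and sometimes report something else, mostly with a low value. They report only what shows in the picture. A call takes as long as a camera call. They do not tell look-alikes from the thing itself.
- spot_in(camera, name): "centre" ([column, row] in pixels, amid what is visible of it).
- silhouettes(camera, name): "mask" (420x560 bool, what is visible of it) and "centre" ([column, row] in pixels, amid what is visible of it).
- tip_of(camera, name): "centre" ([column, row] in pixels: a listed point, or the origin of a listed thing).
The state is a dict: "clock": time; "q": joint angles; "joint_velocities": joint speeds; "tau": joint torques, N m; "position": TCP position; "eef_rot": TCP orientation; "contact_force": force on the tool from outside, world axes, zero at the start; "wrist_torque": the same for the moment, N m; "finger_gap": opening from 0.0 (shut) to 1.0 (fully open).
Only numpy, scipy, OpenCV 4.12 (cv2) and the standard library are available. Lean on these libraries where they do the work, as an engineer would, in place of code of your own. Each camera call takes 0.05 s, during which the arm holds its last target.

TASK

Push the rim of the jar carousel round with the fingertips, at an easy speed, until the jar with the red cap stands at the front, in line with the middle of the blue picking tray, then leave it standing still and draw back. The jars stay in their cups: do not push, grip or lift them, and leave the oil bottle, the wrench and the bolt bin where they are.

Things in the scene. Friction and masses are not known exactly. Their poses are not given: they have to be found in the camera images.
- stand: Fixed stand screwed to the bench: a plywood board 350 x 190 x 12 mm under the carousel, with a shallow blue picking tray on its front end. Origin: on the bench, on the carousel's swivel axis. Its -x axis points to the front, through the middle of the tray, roughly towards the robot.
- tray_middle (a point): Middle of the blue steel picking tray (75 mm deep, 150 mm wide, rim 32 mm above the bench), on its inner floor, 192 mm in front of the swivel axis. The tray is 154 to 230 mm from the axis.
- carousel: Grey plastic turntable 256 mm across, turning either way without stops or detents: six round cups moulded together, so the rim is scalloped. Cup centres 86 mm from the axis at every 60 degrees, the first on its own +x axis; cups 84 mm outside, 72 inside, walls from 24 to 62 mm above the bench, floor at 30. Turns at about 1 N of push; stops soon after it. Origin: on the axis, 24 mm up.
- rim_notch (a point): One of six equal rounded V notches of the rim between neighbouring cups, at 30 degrees from the carousel's x axis (the others every 60). Open outwards and upwards; shut fingertips up to 36 mm across fit with their centre here, 116 mm from the axis, and moved along the circle they carry the carousel round. Point: 48 mm above the bench.
- jar_red: The wanted jar: clear screw jar with a RED cap, 65 mm diameter, 44 mm tall, about 0.2 kg, standing loosely (3.5 mm play all round) in the cup on the carousel's -x axis, top 74 mm above the bench. Origin: centre of its underside.
- oil_center (a point): Bystander: white oil bottle with an orange cap, 54 mm diameter, 130 mm tall, on the bench to the left of the carousel. Point: half-way up.
- wrench: Bystander: steel wrench 170 mm long lying on the bench in front and left of the carousel. Origin: middle of its underside.
- bin: Bystander: blue open bin of bolts, 100 x 140 x 55 mm, on the bench to the right of the carousel. Origin: centre of its underside.
- jar_yellow: Jar like the red one, with a yellow cap, in one of the other five cups (which one varies). Origin: centre of its underside.
- jar_blue: Jar like the red one, with a blue cap, in one of the other five cups (which one varies). Origin: centre of its underside.
- jar_green: Jar like the red one, with a green cap, in one of the other five cups (which one varies). Origin: centre of its underside.
- jar_white: Jar like the red one, with a white cap, in one of the other five cups (which one varies). Origin: centre of its underside.
- jar_black: Jar like the red one, with a black cap, in one of the other five cups (which one varies). Origin: centre of its underside.
Mind the look-alikes: they are no part of the job. Leave any pink look-alike of the jar_blue alone.

How it is judged:
By the outcome, as a careful person would: the job done as asked, in the order asked, and still so for the second after the job is handed in, with the robot touching nothing.
It also fails if it takes over 45 s, if anything falls off the work surface, if the arm or the gripper's body presses on something with over 40 N, if the wrist force passes 120 N, or if a joint passes its speed limit or range.

## Working session

There is one attempt and no reset: what is moved stays moved. The work goes in short steps, each a Python script; the robot and the scene stay as the last script left them, time stands still between calls to the robot, and variables do not carry over. Pictures are saved under pics/ and viewed, and the job is handed in when it is done.

```bash
mkdir -p pics; ls; python3 - <<'E'
from cell import *
import cv2
for c in ["scene","side","wrist"]:
    f=grab_frame(c); cv2.imwrite(f"pics/{c}0.png",f["img"][:,:,::-1])
    print(c,f["fx"],f["cx"],f["cy"]); print(f.get("cam_to_world",f.get("T_tool_cam")).__repr__())
    for n in ["stand","tray_middle","carousel","rim_notch","jar_red","oil_center","wrench","bin"]:
        print(n,[(([round(float(x)) for x in d["centre"]]),round(d["score"],2)) for d in tip_of(c,n)[:6]])
print(get_state())
E
```

```text
pics
scene 388.9882376833985 283.5411164300342 203.01842180607179
array([[ 0.63965282,  0.62173367, -0.45198619,  0.96260242],
       [ 0.76851932, -0.52869186,  0.36036504, -0.28090922],
       [-0.01491034, -0.57786864, -0.81599358,  0.74408414],
       [ 0.        ,  0.        ,  0.        ,  1.        ]])
stand [([207, 171], 0.58), ([238, 195], 0.54), ([264, 213], 0.34)]
tray_middle [([204, 172], 0.75)]
carousel [([264, 209], 0.58), ([212, 203], 0.41)]
rim_notch [([214, 204], 0.86)]
jar_red [([298, 227], 0.65)]
oil_center [([357, 144], 0.95)]
wrench [([281, 138], 0.89)]
bin [([180, 314], 0.93), ([229, 223], 0.64), ([297, 228], 0.56)]
side 531.3781149331061 280.3117131582058 208.52994197334243
array([[ 0.94024964, -0.19929457,  0.27606573,  0.26647574],
       [-0.34041939, -0.53422356,  0.77376988, -0.97406526],
       [-0.00672732, -0.82151498, -0.57014725,  0.79221066],
       [ 0.        ,  0.        ,  0.        ,  1.        ]])
stand [([186, 264], 0.62)]
tray_middle [([184, 266], 0.68)]
carousel [([259, 233], 0.89), ([237, 254], 0.43)]
rim_notch [([237, 256], 0.6)]
jar_red [
[... 590 characters left out ...]
l_center []
wrench []
bin []
{'clock': 1.35, 'q': array([-1.46316956e+00,  3.26207187e-01, -1.92622422e-01,  1.05203764e+00,
        1.51844778e-05,  1.43656895e+00]), 'joint_velocities': array([ 0.00059385,  0.00128487,  0.000979  , -0.00062663, -0.00207555,
        0.00043955]), 'tau': array([-1.61373109e-04, -4.43335855e+01,  2.62753898e+01,  1.13883510e-03,
       -1.38883606e-04,  1.92233813e-06]), 'position': array([ 0.13172657, -0.5339811 ,  0.23126839]), 'eef_rot': array([-2.47314862e+00,  1.93720275e+00,  6.06350928e-05]), 'contact_force': array([-0.49656799,  0.17381032,  0.07471445]), 'wrist_torque': array([ 0.02488336, -0.00215442, -0.00227979]), 'finger_gap': 0.9951936575223299}
```

View pics/scene0.png

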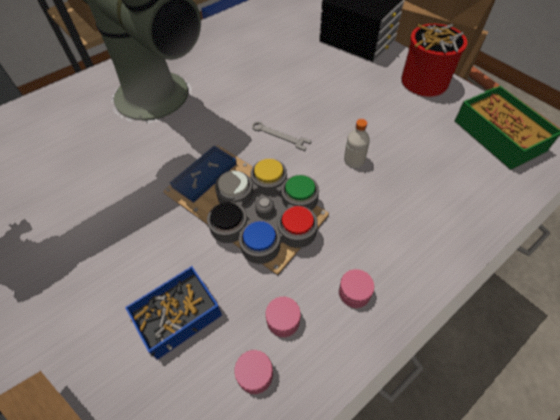

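View pics/side0.png

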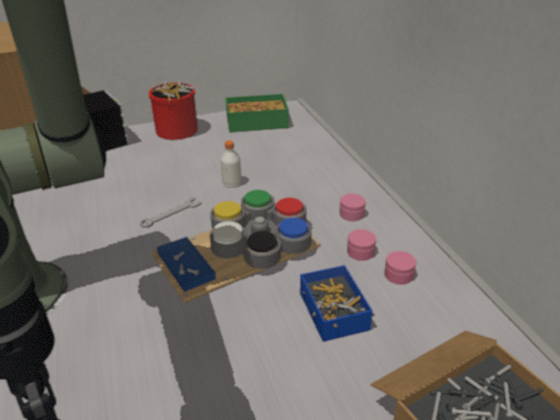

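The scene picture shows the red cap at (298,222), far from the blue tray at (204,172). White (235,185) is nearest the tray, and the pink look-alikes are off to the side. Next I'll compute positions from both views.

```bash
cat > h.py <<'E'
from cell import *
import numpy as np, cv2
from scipy.optimize import least_squares
def save(f,n): cv2.imwrite(f"pics/{n}.png",f["img"][:,:,::-1])
def T(f,st=None):
    if "cam_to_world" in f: return np.array(f["cam_to_world"])
    M=np.eye(4); M[:3,:3]=cv2.Rodrigues(np.array(st["eef_rot"]))[0]; M[:3,3]=st["position"]
    return M@np.array(f["T_tool_cam"])
def onplane(f,M,uv,z):
    d=M[:3,:3]@np.array([(uv[0]-f["cx"])/f["fx"],(uv[1]-f["cy"])/f["fy"],1]); o=M[:3,3]
    return (o+d*(z-o[2])/d[2])[:2]
def proj(f,M,p):
    q=M[:3,:3].T@(np.array(p)-M[:3,3]); return np.array([f["cx"]+f["fx"]*q[0]/q[2],f["cy"]+f["fy"]*q[1]/q[2]])
JARS=["jar_red","jar_yellow","jar_blue","jar_green","jar_white","jar_black"]
E
python3 - <<'E'
from h import *
for c in ["scene","side"]:
    f=grab_frame(c); M=T(f)
    P=[]
    for n in JARS:
        r=tip_of(c,n); print(c,n,[(np.round(onplane(f,M,d["centre"],0.03),3),round(d["score"],2)) for d in r[:5]])
    for n,z in [("tray_middle",.02),("carousel",.024),("stand",0),("bin",0),("wrench",0),("oil_center",.065)]:
        print(n,[(np.round(onplane(f,M,d["centre"],z),3),round(d["score"],2)) for d in tip_of(c,n)[:3]])
E
```

```text
scene jar_red [(array([0.63, 0.02]), 0.96), (array([ 0.64 , -0.275]), 0.73), (array([ 0.535, -0.094]), 0.3)]
scene jar_yellow [(array([0.491, 0.053]), 0.6)]
scene jar_blue [(array([ 0.607, -0.069]), 0.89), (array([ 0.767, -0.14 ]), 0.81), (array([ 0.814, -0.233]), 0.66), (array([ 0.814, -0.001]), 0.56)]
scene jar_green [(array([0.582, 0.071]), 0.78), (array([0.498, 0.049]), 0.34), (array([0.627, 0.014]), 0.17)]
scene jar_white [(array([ 0.482, -0.035]), 0.56)]
scene jar_black [(array([ 0.525, -0.09 ]), 0.69)]
tray_middle [(array([ 0.368, -0.051]), 0.64)]
carousel [(array([ 0.553, -0.008]), 0.91)]
stand [(array([0.468, 0.067]), 0.57)]
bin [(array([ 0.621, -0.276]), 0.78)]
wrench [(array([0.377, 0.171]), 0.97)]
oil_center [(array([0.567, 0.269]), 0.81)]
side jar_red [(array([0.646, 0.013]), 0.88)]
side jar_yellow [(array([0.494, 0.041]), 0.69)]
side jar_blue [(array([ 0.618, -0.06 ]), 0.96), (array([ 0.75 , -0.155]), 0.96), (array([ 0.799, -0.025]), 0.95)]
side jar_green [(array([0.571, 0.077]), 0.67), (array([ 0.554, -0.016]), 0.59)]
side jar_white [(array([ 0.477, -0.026]), 0.96)]
side jar_black [(array([ 0.536, -0.101]), 0.95)]
tray_middle [(array([ 0.366, -0.066]), 0.97), (array([0.371, 0.146]), 0.73)]
carousel [(array([ 0.559, -0.001]), 0.85)]
stand [(array([0.586, 0.111]), 0.18)]
bin [(array([ 0.624, -0.277]), 0.63), (array([0.588, 0.107]), 0.28)]
wrench [(array([0.376, 0.171]), 0.63)]
oil_center [(array([0.56 , 0.261]), 0.72)]
```

```bash
cat >> h.py <<'E'
def rv(yaw):
    c,s=np.cos(yaw),np.sin(yaw)
    return cv2.Rodrigues(np.array([[c,s,0],[s,-c,0],[0,0,-1.]]))[0].ravel()
E
python3 - <<'E'
from h import *
st=get_state(); print(st["clock"])
R=cv2.Rodrigues(st["eef_rot"])[0]; print("yaw",np.degrees(np.arctan2(R[1,0],R[0,0])))
p=[0.50,-0.02,0.32]
for y in np.radians([60,90,120,-90]): print(np.degrees(y),ik(p,rv(y)))
grab(20)
movep(p,rv(np.pi/2)); print(get_state()["clock"])
sleep(.2)
st=get_state(); f=grab_frame("wrist"); save(f,"w1"); M=T(f,st)
np.savez("w1.npz",img=f["img"],M=M)
for n in JARS+["tray_middle","carousel","stand","rim_notch"]:
    z={"tray_middle":.02,"carousel":.024,"stand":0,"rim_notch":.048}.get(n,.03)
    print(n,[(np.round(d["centre"]),np.round(onplane(f,M,d["centre"],z),3),round(d["score"],2)) for d in tip_of("wrist",n)[:6]])
E
```

```text
2.65
yaw -76.14658177561256
59.99999999999999 [-1.87596609e-01  1.88200089e-01 -1.49641818e-01  1.23295442e+00
  4.44089210e-16  3.36002166e-01]
90.0 [-0.18759661  0.18820009 -0.14964182  1.23295442  0.         -0.18759661]
119.99999999999999 [-0.18759661  0.18820009 -0.14964182  1.23295442  0.         -0.71119538]
-90.0 [-0.18759661  0.18820009 -0.14964182  1.23295442  0.          2.95399604]
5.6917
jar_red [(array([224., 194.]), array([ 0.533, -0.093]), 0.73), (array([303., 273.]), array([0.642, 0.008]), 0.63)]
jar_yellow [(array([339., 162.]), array([0.493, 0.049]), 0.55)]
jar_blue [(array([244., 254.]), array([ 0.614, -0.071]), 0.65), (array([146., 356.]), array([ 0.775, -0.218]), 0.47)]
jar_green [(array([350., 229.]), array([0.579, 0.068]), 0.77), (array([218., 149.]), array([ 0.477, -0.098]), 0.27)]
jar_white [(array([270., 142.]), array([ 0.469, -0.035]), 0.76)]
jar_black []
tray_middle [(array([256.,  57.]), array([ 0.372, -0.051]), 0.72)]
carousel [(array([289., 207.]), array([ 0.552, -0.011]), 0.81), (array([224., 195.]), array([ 0.535, -0.094]), 0.55)]
stand []
rim_notch [(array([216., 148.]), array([ 0.473, -0.097]), 0.75)]
```

View pics/w1.png

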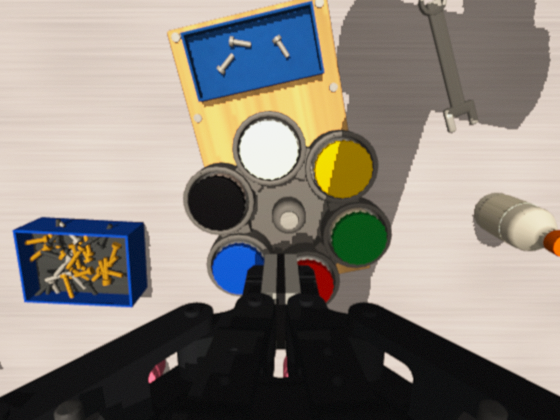

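The wrist view shows the tray at about (254,52) and white at (269,150) near the front. Red, at about (310,283), is half hidden by the fingers on the far side. I'll fit the geometry from this.

```bash
cat >> h.py <<'E'
ORDER=None
def hsvmask(img,name):
    h=cv2.cvtColor(img,cv2.COLOR_RGB2HSV); H,S,V=[h[...,i].astype(int) for i in range(3)]
    m={"red":((H<6)|(H>175))&(S>200)&(V>70),"yellow":(H>20)&(H<32)&(S>200)&(V>70),"green":(H>50)&(H<80)&(S>150)&(V>40),
       "blue":(H>98)&(H<125)&(S>150)&(V>50)}[name]
    return m.astype(np.uint8)
def blobs(m,amin=300):
    n,l,s,c=cv2.connectedComponentsWithStats(m)
    return [(c[i],s[i],(l==i).astype(np.uint8)) for i in range(1,n) if s[i,4]>amin]
def traypose(f,M):
    # blue tray rim outer corners via minAreaRect on rim plane z=.032
    best=None
    for c,s,l in blobs(hsvmask(f["img"],"blue"),1500):
        ys,xs=np.nonzero(l); P=np.array([onplane(f,M,(x,y),.032) for x,y in zip(xs,ys)]).astype(np.float32)
        r=cv2.minAreaRect(P); print("blue blob",np.round(c),s[4],np.round(r[0],4),np.round(r[1],4),round(r[2],1))
E
python3 - <<'E'
from h import *
d=np.load("w1.npz"); f=dict(img=d["img"],fx=352.209,fy=352.209,cx=280.307,cy=210.079); M=d["M"]
traypose(f,M)
for n in ["red","yellow","green","blue"]:
    for c,s,l in blobs(hsvmask(f["img"],n)): 
        k=cv2.minEnclosingCircle(np.argwhere(l)[:,::-1].astype(np.float32))
        print(n,np.round(c,1),s,np.round(onplane(f,M,c,.074),4),k)
E
```

```text
blue blob [254.  53.] 8477 [ 0.3696 -0.0531] [0.074  0.1475] 12.2
blue blob [ 84. 260.] 4885 [ 0.6273 -0.2869] [0.1685 0.1229] 86.9
blue blob [235. 266.] 1705 [ 0.632  -0.0832] [0.0588 0.0731] 57.4
red [320.8 278.5] [298 260  36  42 595] [0.6281 0.0268] ((311.5, 281.5), 23.717182159423828)
yellow [343.  168.8] [ 314  140   59   58 2633] [0.4941 0.0472] ((343.5, 169.5), 29.841346740722656)
green [358.7 238.1] [ 332  212   55   53 2219] [0.576  0.0696] ((359.1680908203125, 238.3744659423828), 27.7445011138916)
blue [254.5  52.5] [ 181    2  142   99 8477] [ 0.375  -0.0485] ((253.26820373535156, 48.97957229614258), 73.804443359375)
blue [ 83.7 259.6] [  13  218  134   89 4885] [ 0.6031 -0.2576] ((79.5, 258.0), 71.77230834960938)
blue [234.9 266.3] [ 212  243   52   51 1705] [ 0.6119 -0.0771] ((238.0599822998047, 267.2117614746094), 26.257232666015625)
```

```bash
cat >> h.py <<'E'
AX=np.array([0.5573,-0.0125]); FRONT=192.2; Z=.046
def pt(th,r,z): t=np.radians(th); return [AX[0]+r*np.cos(t),AX[1]+r*np.sin(t),z]
def yaw(th): return rv(np.radians(th-90))
def arc(a,b,r=.117,v=.05,step=10):
    n=max(1,int(np.ceil(abs(b-a)/step)))
    F=0
    for th in np.linspace(a,b,n+1)[1:]:
        move_l(pt(th,r,Z),v,rot=yaw(th)); F=max(F,np.linalg.norm(get_state()["contact_force"]))
    return F
E
python3 - <<'E'
from h import *
a=106
movep(pt(a,.155,.14),yaw(a)); move_l(pt(a,.155,Z),.1); print(get_state()["contact_force"])
print(move_l(pt(a,.118,Z),.05,until_force=6)); st=get_state(); print(st["clock"],st["position"],pt(a,.118,Z),st["contact_force"])
f=grab_frame("side"); save(f,"s1"); f=grab_frame("scene"); save(f,"c1")
E
```

```text
[ 0.02130322  1.28350501 -0.64351064]
False
9.85 [0.52462767 0.10100416 0.04591794] [np.float64(0.5247747920135941), np.float64(0.10092888012072163), 0.046] [ 0.77651486 -0.9109852  -0.5341584 ]
```

View pics/c1.png

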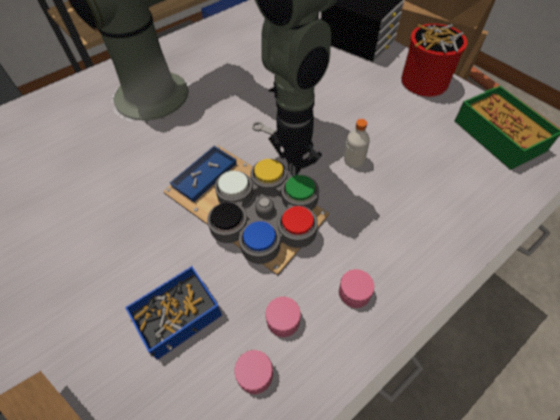

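View pics/s1.png

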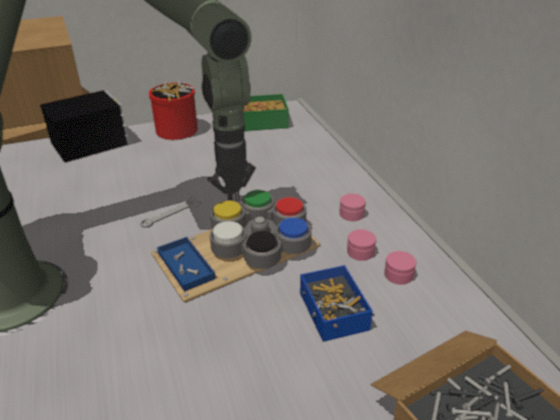

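The fingers sit in the notch between yellow and green, at about (292,165) in the scene picture, and the force is low. I'll start the push with a check partway.

```bash
python3 - <<'E'
from h import *
print(arc(106,146)); st=get_state(); print(st["clock"],st["contact_force"])
f=grab_frame("scene"); save(f,"c2")
E
```

```text
1.111304054331973
12.1833 [-0.03400777  0.06932114  0.33900041]
```

View pics/c2.png

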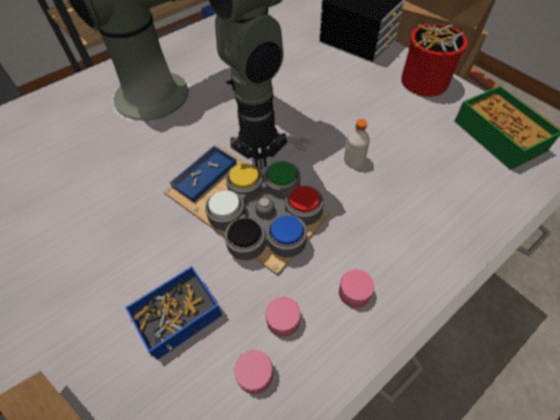

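It is turning with the fingers and the jars are steady. I'll carry on to the target, then back off and measure.

```bash
cat > look.py <<'E'
from h import *
def look(tag):
    movep([0.42,-0.05,0.30],rv(np.pi/2)); sleep(.2)
    st=get_state(); f=grab_frame("wrist"); save(f,tag); M=T(f,st); traypose(f,M)
    for n in ["red","yellow","green","blue"]:
        for c,s,l in blobs(hsvmask(f["img"],n)):
            p=onplane(f,M,c,.074); v=p-AX
            print(n,np.round(c,1),s[2:],np.round(p,4),"R",round(np.linalg.norm(v),4),"ang",round(np.degrees(np.arctan2(v[1],v[0]))%360,2))
    print("clock",st["clock"])
E
python3 - <<'E'
from look import *
print(arc(146,281.5)); st=get_state(); print(st["clock"],st["contact_force"])
move_l(pt(281.5,.155,Z),.06); move_l(pt(281.5,.155,.14),.15); look("w2")
E
```

```text
1.0821831877380534
19.8167 [ 0.24217703  0.11370492 -0.21824675]
blue blob [280. 125.] 8043 [ 0.3691 -0.0531] [0.0728 0.1472] 12.2
blue blob [375. 249.] 2462 [0.5195 0.0668] [0.073  0.0702] 3.0
blue blob [ 95. 305.] 3769 [ 0.6029 -0.3006] [0.1064 0.2095] 28.7
red [305.7 221.8] [  60   56 2585] [ 0.4692 -0.0239] R 0.0888 ang 187.35
green [239.8 261.1] [  53   54 1679] [ 0.5161 -0.0977] R 0.0946 ang 244.2
blue [280.3 125.1] [ 140   92 8043] [ 0.366  -0.0518] R 0.1953 ang 191.61
blue [374.9 249.3] [  57   55 2462] [0.5017 0.0545] R 0.0871 ang 129.69
blue [ 94.6 305.3] [ 127   88 3769] [ 0.5727 -0.2708] R 0.2588 ang 273.42
clock 23.2167
```

View pics/w2.png

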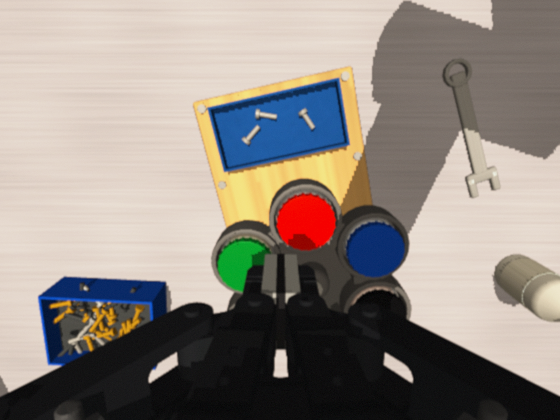

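Red reads 187.3° against a tray line of 192.2°, which is 7 mm short because the fingers have some play in the notch. In w2 the red cap is at (306,222) and the tray middle at (280,125). I'll push on about 4.7° in the same notch and measure again.

```bash
python3 - <<'E'
from look import *
a=277.5
movep(pt(a,.155,.12),yaw(a)); move_l(pt(a,.155,Z),.12)
print(move_l(pt(a,.118,Z),.06,until_force=6)); b=286.2
print(arc(a,b,v=.03)); sleep(.2)
move_l(pt(b-1.5,.118,Z),.03); move_l(pt(b-1.5,.155,Z),.08); move_l(pt(b-1.5,.155,.14),.15)
look("w3")
E
```

```text
False
1.160327308073483
blue blob [280. 125.] 8041 [ 0.369  -0.0532] [0.0727 0.1472] 12.2
blue blob [372. 245.] 2484 [0.5146 0.0624] [0.072  0.0721] 83.9
blue blob [ 95. 305.] 3780 [ 0.603  -0.3007] [0.1064 0.2095] 28.7
red [300.1 222.6] [  59   56 2569] [ 0.4703 -0.03  ] R 0.0888 ang 191.35
green [237.4 265.9] [  49   54 1625] [ 0.5221 -0.1006] R 0.0949 ang 248.23
blue [280.3 125.1] [ 140   92 8041] [ 0.366  -0.0518] R 0.1953 ang 191.62
blue [371.8 245.4] [  59   55 2484] [0.4971 0.0507] R 0.0873 ang 133.62
blue [ 94.6 305.2] [ 127   88 3780] [ 0.5728 -0.2708] R 0.2587 ang 273.43
clock 30.875
```

View pics/w3.png

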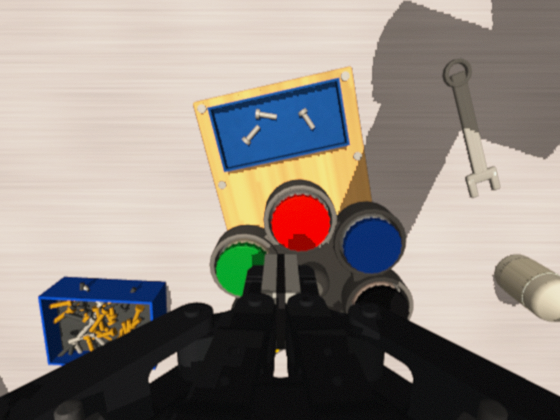

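Red is now at 191.4° against 192.2°, about 1 mm off the tray line. In w3 the cap is at (300,222) and the other jars, the wrench and the bin are undisturbed. The robot is clear, so I'll do a quick stillness check and hand in.

```bash
python3 - <<'E'
from look import *
sleep(.3); look("w4"); print(get_state()["contact_force"]); sign_off()
E
```

```text
blue blob [280. 125.] 8030 [ 0.3691 -0.0532] [0.0728 0.1472] 12.2
blue blob [372. 245.] 2481 [0.5144 0.0621] [0.0729 0.0709] 5.4
blue blob [ 95. 305.] 3771 [ 0.6027 -0.3002] [0.1071 0.2095] 28.7
red [300.  222.5] [  59   57 2569] [ 0.4703 -0.03  ] R 0.0888 ang 191.39
green [237.5 265.7] [  49   54 1629] [ 0.5221 -0.1005] R 0.0948 ang 248.23
blue [280.2 125. ] [ 140   92 8030] [ 0.366  -0.0518] R 0.1953 ang 191.62
blue [371.7 245.2] [  58   55 2481] [0.4971 0.0506] R 0.0873 ang 133.66
blue [ 94.9 304.9] [ 127   89 3771] [ 0.5726 -0.2706] R 0.2585 ang 273.4
clock 31.675
[ 0.55272799  0.1765737  -1.07594439]
the job is handed in; nothing more can be done
```

I turned the carousel about 175° anticlockwise (seen from above) with the shut fingertips in one rim notch, then drew back and handed the job in at about 32 s.

- **Alignment:** the first sweep stopped about 5° short because the fingers have some play in the notch, so I pushed on in the same notch. The last check put the red jar at 191.4° against the tray line at 192.2°, about 1 mm off.
- **Disagreement:** the blue jar in the neighbouring cup read about 1.5° past the tray line rather than short of it. That fits the jars' play in their cups.
- **At rest:** two pictures about 0.8 s apart agreed to within 0.05°, and the arm was about 0.25 m above the carousel, touching nothing.
- **Forces and bystanders:** the forces read while pushing were about 1 N. The wrench, bottle and bin looked undisturbed in the last wrist picture I viewed, but I did not measure their positions again.

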